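# Level a heat sink on the jig with the wedge

## Robot

A 6-joint arm with a two-finger parallel gripper is mounted at the origin on a cart in front of the work surface, level with it; the furniture and walls round the work are solid. World frame = base frame: x ahead of the robot, y to its left, z up, the work surface at z = 0. Lengths are in m, angles in degrees, forces in N, time in s.
With the tool pointing down it reaches from about 0.3 to 0.75 m from the base axis. Payload 8.5 kg.
Tool frame: the origin (TCP) lies midway between the tips of the shut fingers; the grasp point (between the pads) lies 19 mm behind it (env.tcp_to_grasp is the z of the grasp point in the tool frame, in m); z points along the fingers, y is the line along which they close (so a half turn about z gives the same grasp; the last joint's range is limited). The gripper opens to 85 mm and grips with 20 to 120 N. Pads are 22 mm wide; open, the fingers measure 114 mm over their backs; the gripper's body (76 mm by 85 mm) begins 54 mm behind the grasp point. The pads swing forward as they close: fully open they stand 13 mm farther back than shut.
Start: joints at [-75.877, 21.807, 74.336, -0, 83.858, -12.336], TCP at [0.245, -0.492, 0.231] pointing down, gripper open.
Joint ranges: [-178.18, 178.18], [-50.72, 133.34], [12.68, 142.11], [-81.47, 261.47], [9.98, 163.14], [-165.26, 165.26]. Speed limits (degrees/s): [136.94, 136.94, 180, 180, 180, 180].

## Interface

Orientations are given as a 3x3 rotation matrix whose columns are the frame's x, y, z axes.
In Python, from rig import env, imaging, job, models gives the robot as it stands. The module is installed in compiled form; this text tells all that it offers.
- The arm moves only by the tool jog_arm, never from a script. Its argument "plan" is text: rows parted by semicolons, each of 7 numbers parted by spaces: the turn, a rotation vector about the tool's x, y, z in degrees, then the shift along the tool's x, y, z in cm, then the closure in counts, from 0 (fully open) to 255 (shut). In form: rx ry rz x y z claw; .... A call has 1 to 10 rows; each row shifts and turns the commanded pose from where the row before left it, along the tool's axes as they then stand; what a row does not reach is not made up. A row lasts 1/12 s, in which the tool goes at most 41.7 mm and 7.16 degrees, less where a joint would pass 70% of its speed; a pose out of reach is approached as far as the arm can. A call with a gripper value outside its range is refused whole. The fingers move at their own pace and stop on an object; "grip_force" is the grip in N (left out, the last holds). Time passes only in rows, so rows that do not move let the fingers close. It gives the time, the measured TCP pose, the force, the opening and the grip force at its end, in the units of the state.
- env.observe(): the state, without advancing time (a new reading comes with each control period).
- imaging.get_image(name): name is "side" or "top"; returns a dict with "pixels" (480x640x3 uint8, red, green, blue), "depth" (480x640 float32, m along the optical axis (not along the pixel's ray), 0 where there is no reading), "fov_y" (degrees; the focal length in pixels is half the picture's height over the tangent of half this angle, whatever the lens; pixels are square), "cx", "cy" (the principal point, pixels), "distortion" ([k1, k2, p1, p2, k3] as OpenCV has them; the pictures are not rectified), "world_from_camera" (4x4, takes a point from camera to world coordinates). Camera axes: x right, y down, z forward; pixel columns grow to the right and rows downward; lengths in m; the calibration is good to about 2 mm. A picture is of the moment at which its call begins.
- job.close_job(): hands the job in; it is judged then, once.
Trained networks look in the newest picture that a camera, given by its name, has taken for a name from the list of things; names that differ only in an ending like _2 or _b are one class to them, and where a whole thing is asked for, a point or a joint stands for the part that bears it (a point fixed in the world has none). Each returns a list of dicts, best first, with "confidence" (0 to 1); they miss things now and then, are a little off and sometimes report something else, mostly with a low value. They report only what shows in the picture. A call takes as long as a camera call. They do not tell look-alikes from the thing itself.
- models.outline_of(camera, query): "region" (480x640 bool, what is visible of it) and "bbox" ([centre column, centre row, width, height] in pixels, round what is visible of it).
- models.tip_of(camera, query): "at" ([column, row] in pixels: a listed point, or the origin of a listed thing).
The state is a dict: "time_s": time; "q": joint angles; "qvel": joint speeds; "joint_efforts": joint torques, N m; "position": TCP position; "tool_rot": TCP orientation; "ft_force": force on the tool from outside, world axes, zero at the start; "wrist_torque": the same for the moment, N m; "grip_width": finger opening in m; "gripper_force": force on a finger pad.
Only numpy, scipy, OpenCV 4.12 (cv2) and the standard library are available. Lean on these libraries where they do the work, as an engineer would, in place of code of your own. Each camera call takes 0.05 s, during which the arm holds its last target. There are 200 camera calls.

## Task

Set the silver heat sink on the jig's two rests, long side along the lane, fins up, its rear end at or within a few millimetres of the blue back stop, and let go of it. Then take the orange wedge by its black grip and, keeping it flat on the lane, slide it under the heat sink until the front end just lifts off the dark front rest and the heat sink sits level on wedge and blue rear rest. Finish while still gripping the wedge there and not touching the heat sink; leave the black heat sink where it is.

Things in the scene. Friction and masses are not known exactly. Their poses are not given: they have to be found in the camera images.
- jig: fixed levelling jig: grey plate 260 x 76 x 8 mm whose top, 8 mm over the bench, is the lane. Origin on the underside, on the lane's midline; x along the lane the way the wedge is pushed (about to the robot's left), y across, z up. Plate from x = -160 to 100 mm. Two guide strips 4 mm high, 19 mm apart, from x = -157 to -7 mm
- front_rest: front rest, fixed on the jig: two dark steel posts at jig x = 18 to 26 mm and y = 9 to 19 mm either side of the open lane, tops 16 mm over the bench (8 mm over the lane). Frame and origin are the jig's
- rear_rest: two blue posts fixed on the jig, jig x = 46 to 54 mm, y = 9 to 19 mm either side of the lane, tops 19 mm over the bench (3 mm above the front rest); blue back stop behind: face at jig x = 60 mm, top 30 mm over the bench. Frame is the jig's. On both rests the heat sink leans 6 degrees to the front; home, its origin is at jig x = 35 mm, up to 8 mm short is good
- silver_sink: silver aluminium heat sink, 30 (x) x 50 (y, the long side) x 22 mm (z up), about 0.12 kg; origin at the centre of the flat underside, fins up. Grasp across the 30 mm, near the top. Lies flat on the bench, left or right of the jig
- black_sink: black heat sink of the same size and shape, origin likewise; it changes places with the silver one and is to be left alone
- wedge: loose orange wedge in the lane, 0.09 kg, 14 mm wide. Origin on the underside below the grip's middle; x to the nose, as the jig's x. Nose (x = 82.5 mm) 3 mm thick; top rises 1 in 5 to 16 mm at x = 17.5; tail at x = -17.5. Black upright grip 34 (x) x 12 (y) mm, top 49 mm above the underside. Heat sink level: its front bottom edge over x = 42.5 mm (11 mm thick)
Not all that is in view belongs to the job. What is shaped like the silver_sink but yellow is not meant. What is shaped like the wedge but green is not meant.

How it is judged (in metres and radians):
On the way:
1. the silver heat sink rests on both rests, along the lane, let go, not touched by the wedge (x of silver_sink in the frame of jig between 0.025 and 0.038 m and y of silver_sink in the frame of jig between -0.006 and 0.006 m and angle between the y axis of silver_sink and the x axis of jig, either way round below 0.2 rad and contact force between silver_sink and front_rest above 0.02 N and contact force between silver_sink and rear_rest above 0.02 N and contact force between silver_sink and the arm below 0.02 N and contact force between silver_sink and the fingers below 0.02 N and contact force between silver_sink and wedge below 0.02 N and angle between silver_sink's own z axis and vertical below 0.16 rad), for 0.2 s.
At the end, for the whole second after the job is handed in: silver heat sink carried only by wedge and rear rest, clear of the front rest, level within 3 degrees, origin at jig x 25 to 38 mm, within 6 mm of the midline and 11 degrees of the lane; fingers grip the wedge, flat on the lane (3.5 mm, 5 degrees), and do not touch the heat sink (x of silver_sink in the frame of jig between 0.025 and 0.038 m and y of silver_sink in the frame of jig between -0.006 and 0.006 m and angle between the y axis of silver_sink and the x axis of jig, either way round below 0.2 rad and angle between silver_sink's own z axis and vertical below 0.055 rad and contact force between silver_sink and front_rest below 0.02 N and contact force between silver_sink and wedge above 0.05 N and contact force between silver_sink and rear_rest above 0.02 N and contact force between silver_sink and the fingers below 0.02 N and contact force between silver_sink and the arm below 0.02 N and contact force between wedge and the fingers above 1 N and z of wedge in the frame of jig between 0.005 and 0.0115 m and angle between wedge's own z axis and vertical below 0.09 rad and y of wedge in the frame of jig between -0.006 and 0.006 m and linear speed of silver_sink below 0.02 m/s); the arm keeps its last pose, push and grip.
It fails at once if the black heat sink is moved by more than 30 mm (distance of black_sink from where it was at the start of the episode above 0.03 m).
It also fails if it takes over 54 s, if anything falls off the work surface, if the arm or the gripper's body presses on something with over 40 N, if the wrist force passes 120 N, or if a joint passes its speed limit or range.

## Working session

There is one attempt and no reset: what is moved stays moved. The work goes in short steps, Python scripts to look and compute and a tool call to move; the robot and the scene stay as the last step left them, time stands still between calls to the robot, and variables do not carry over. Pictures are saved under pics/ and viewed, at most 10 in all, crops included, and the job is handed in when it is done.

Besides the shell and the picture viewer there is one more tool, called after "Emit:" as name(argument=value, ...), one argument or row to a line, values as JSON. jog_arm: Moves the arm, as the interface text tells. Its arguments: {"type":"object","properties":{"plan":{"type":"string"},"grip_force":{"type":"number"}},"required":["plan"]}

```bash
mkdir -p pics; cat > h.py <<'E'
import numpy as np, cv2
from rig import env, imaging, job, models
def grab(n):
    im=imaging.get_image(n); return im
def K(im):
    f=240/np.tan(np.radians(im["fov_y"])/2)
    return np.array([[f,0,im["cx"]],[0,f,im["cy"]],[0,0,1.]])
def rays(im,uv):
    uv=np.asarray(uv,float).reshape(-1,1,2)
    n=cv2.undistortPoints(uv,K(im),np.array(im["distortion"],float))[:,0]
    return np.c_[n,np.ones(len(n))]
def onplane(im,uv,z):
    T=im["world_from_camera"]; d=rays(im,uv)@T[:3,:3].T; o=T[:3,3]
    return o+d*((z-o[2])/d[:,2])[:,None]
def cloud(im,mask):
    v,u=np.nonzero(mask&(im["depth"]>0)); r=rays(im,np.c_[u,v]); p=r*im["depth"][v,u][:,None]
    T=im["world_from_camera"]; return p@T[:3,:3].T+T[:3,3], np.c_[u,v]
def project(im,P):
    T=np.linalg.inv(im["world_from_camera"]); p=np.atleast_2d(P)@T[:3,:3].T+T[:3,3]
    return cv2.projectPoints(p,np.zeros(3),np.zeros(3),K(im),np.array(im["distortion"],float))[0][:,0]
def save(im,name): cv2.imwrite("pics/"+name,im["pixels"][:,:,::-1])
E
python3 - <<'E'
from h import *
print(env.tcp_to_grasp)
for n in("top","side"):
    im=grab(n); save(im,n+"0.png"); print(n,im["fov_y"],im["world_from_camera"].round(3).tolist())
    for q in("jig","silver_sink","black_sink","wedge","front_rest","rear_rest"):
        for d in models.outline_of(n,q)[:4]:
            p,_=cloud(im,d["region"]); print(q,round(d["confidence"],2),np.round(d["bbox"]),np.median(p,0).round(3) if len(p) else None)
        for d in models.tip_of(n,q)[:3]: print("  tip",q,round(d["confidence"],2),np.round(d["at"]))
E
```

```text
-0.0187
top 45.58880542554395 [[0.021, -0.997, 0.069, 0.384], [-1.0, -0.022, -0.006, -0.027], [0.008, -0.069, -0.998, 1.198], [0.0, 0.0, 0.0, 1.0]]
jig 0.88 [321. 213. 125.  47.] [ 0.517 -0.01   0.007]
  tip jig 0.83 [307. 216.]
silver_sink 0.92 [183. 219.  26.  20.] [0.505 0.265 0.004]
silver_sink 0.78 [226. 220.  24.  26.] [0.505 0.171 0.016]
  tip silver_sink 0.84 [225. 223.]
  tip silver_sink 0.63 [187. 220.]
black_sink 0.87 [460. 261.  24.  22.] [ 0.432 -0.318  0.014]
  tip black_sink 0.85 [459. 258.]
wedge 0.87 [342. 212.  51.  14.] [ 0.524 -0.066  0.017]
wedge 0.59 [406. 279.  46.   9.] [ 0.391 -0.206  0.012]
  tip wedge 0.88 [354. 214.]
  tip wedge 0.72 [391. 281.]
  tip front_rest 0.48 [305. 218.]
rear_rest 0.8 [280. 220.  11.  30.] [0.496 0.065 0.011]
  tip rear_rest 0.67 [459. 262.]
side 52.49231892044795 [[-0.965, -0.101, 0.244, 0.245], [-0.264, 0.394, -0.88, 0.894], [-0.007, -0.913, -0.407, 0.446], [0.0, 0.0, 0.0, 1.0]]
jig 0.76 [307. 251.  54.  57.] [0.516 0.031 0.008]
  tip jig 0.66 [307. 254.]
silver_sink 0.88 [287. 290.  30.  25.] [0.504 0.182 0.017]
silver_sink 0.86 [268. 316.  32.  30.] [0.503 0.276 0.018]
  tip silver_sink 0.8 [284. 292.]
  tip silver_sink 0.79 [271. 320.]
black_sink 0.64 [372. 204.  16.  16.] [ 0.433 -0.301  0.014]
  tip black_sink 0.63 [374. 205.]
wedge 0.69 [310. 229.  11.  38.] [ 0.526 -0.075  0.021]
wedge 0.65 [383. 220.  10.  24.] [ 0.389 -0.159  0.023]
  tip wedge 0.85 [315. 231.]
  tip wedge 0.67 [382. 234.]
  tip wedge 0.33 [372. 208.]
  tip front_rest 0.61 [301. 255.]
rear_rest 0.72 [300. 261.  37.   9.] [0.522 0.075 0.015]
  tip rear_rest 0.66 [303. 255.]
```

View pics/top0.png

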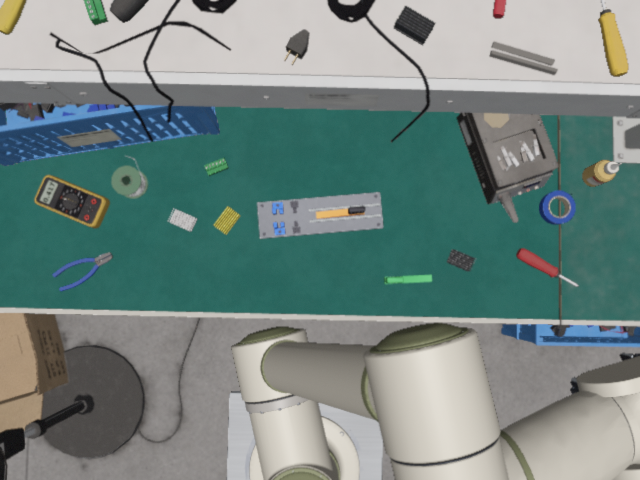

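View pics/side0.png

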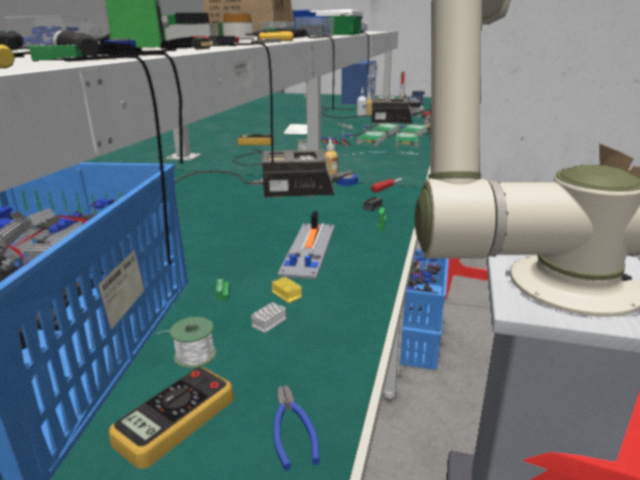

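```bash
python3 - <<'E'
import cv2
a=cv2.imread("pics/top0.png")[170:300,160:480]; b=cv2.imread("pics/side0.png")[190:350,230:410]
cv2.imwrite("pics/c0.png",cv2.resize(a,None,fx=2.5,fy=2.5,interpolation=cv2.INTER_CUBIC))
E
```

```text
(no output)
```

View pics/c0.png

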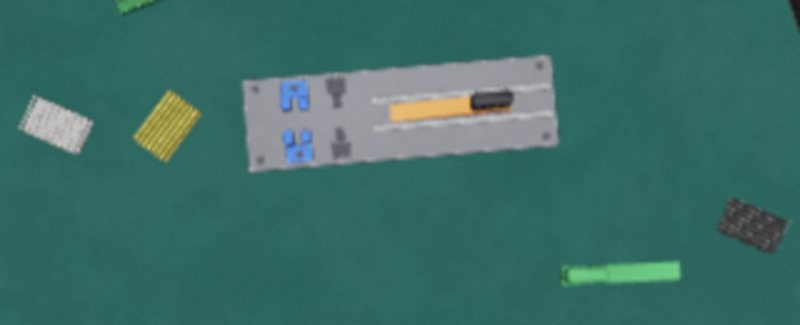

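The possible objects in the top image are:
- **Sinks:** silver (183,219), yellow look-alike (226,220) and black (460,261).
- **Wedges:** orange in the lane (342,212) and green look-alike (406,279).

The crop confirms silver at (183,219) and the orange wedge. The rear rest and stop are on the left (+y), and the wedge nose points left. Next I'll measure the poses.

```bash
cat >> h.py <<'E'
def rect(im,mask,z):
    c=max(cv2.findContours(mask.astype(np.uint8),cv2.RETR_EXTERNAL,cv2.CHAIN_APPROX_NONE)[0],key=cv2.contourArea)[:,0]
    P=onplane(im,c,z)[:,:2]
    (cx,cy),(w,h),a=cv2.minAreaRect((P*1000).astype(np.float32))
    if w<h: w,h,a=h,w,a+90
    return np.array([cx,cy])/1000,(w,h),((a+90)%180)-90   # long-side angle in world, deg
E
python3 - <<'E'
from h import *
im=grab("top"); rgb=im["pixels"].astype(int); R,G,B=rgb[...,0],rgb[...,1],rgb[...,2]
hsv=cv2.cvtColor(im["pixels"],cv2.COLOR_RGB2HSV)
def box(u0,u1,v0,v1):
    m=np.zeros((480,640),bool); m[v0:v1,u0:u1]=1; return m
nongreen=(R>G-12)
print("silver",rect(im,box(162,204,202,236)&nongreen&(R>100),0.018))
for d in models.outline_of("top","silver_sink")[:2]: print(" net",rect(im,d["region"],0.02), d["region"].sum())
jm=box(245,395,185,245)&((R>G-15))
print("jig",rect(im,jm,0.008))
d=models.outline_of("top","jig")[0]; print(" net",rect(im,d["region"],0.008))
d=models.outline_of("top","wedge")[0]; print("wedge",rect(im,d["region"],0.015))
om=box(300,395,195,232)&(R>G+50)&(R>B+80); print("orange",rect(im,om,0.017))
bm=box(330,395,195,232)&(R<90)&(G<90); bm=box(335,372,203,222)&(R<90); print("grip",rect(im,bm,0.057),bm.sum())
bl=box(262,290,195,242)&(B>R+60); P,_=cloud(im,bl); print("blue",rect(im,bl,0.02))
dp=im["depth"]; 
for n,uv in(("silver",(183,219)),("grip",(355,211)),("bench",(340,260)),("plate",(330,232))):
    m=box(uv[0]-2,uv[0]+3,uv[1]-2,uv[1]+3); print(n,np.median(cloud(im,m)[0],0).round(4))
s=grab("side"); 
d=models.outline_of("side","silver_sink")
for x in d[:2]:
    m=x["region"]; 
    print("side",np.round(x["bbox"]),s["pixels"][m].mean(0).round())
    P,_=cloud(s,m); print(P.min(0).round(3),P.max(0).round(3))
E
```

```text
silver (array([0.50202902, 0.26189777]), (50.29383850097656, 29.855266571044922), 67.37613677978516)
 net (array([0.50452231, 0.17027388]), (50.802696228027344, 33.40866470336914), -35.11422348022461) 395
 net (array([0.50375058, 0.26167816]), (53.411293029785156, 32.355430603027344), 64.80433654785156) 384
jig (array([ 0.52008368, -0.02231573]), (258.3021545410156, 76.36052703857422), -83.88744020462036)
 net (array([ 0.52080518, -0.02192679]), (258.5003356933594, 76.37478637695312), -83.84304523468018)
wedge (array([ 0.52833411, -0.06394243]), (96.24466705322266, 17.434295654296875), -84.90391874313354)
orange (array([ 0.51970178, -0.06624073]), (0.0, 0.0), 0.0)
grip (array([ 0.5263913 , -0.09582069]), (31.518789291381836, 12.287886619567871), -81.56085586547852) 96
blue (array([0.48948767, 0.06267076]), (25.010604858398438, 22.76955795288086), 1.4942090511322021)
silver [0.5055 0.2637 0.0045]
grip [ 0.524  -0.0931  0.0537]
bench [ 0.4268 -0.0666 -0.0013]
plate [ 0.4854 -0.0444  0.0022]
side [286. 289.  31.  22.] [181. 162.  69.]
[ 0.48   0.115 -0.001] [0.546 0.201 0.024]
side [268. 316.  34.  34.] [152. 154. 152.]
[ 0.484  0.205 -0.002] [0.545 0.297 0.024]
```

```bash
cat >> h.py <<'E'
A=np.radians(96.1); EX=np.array([np.cos(A),np.sin(A),0]); EY=np.array([-EX[1],EX[0],0]); JO=np.array([.5205,-.0222,0])+.03*EX
def jig(p): d=np.array(p)-JO; return np.array([d@EX,d@EY,p[2]])
def world(x,y,z): return JO+x*EX+y*EY+np.array([0,0,z])
def todo(target,close_deg):
    s=env.observe(); R=np.array(s["tool_rot"]); p=np.array(s["position"])
    a=np.degrees(np.arctan2(R[1,1],R[0,1])); d=(close_deg-a+90)%180-90   # world yaw change; tool z down => tool rz=-d
    c,sn=np.cos(np.radians(d)),np.sin(np.radians(d)); R2=np.array([[c,-sn,0],[sn,c,0],[0,0,1]])@R
    print("t",s["time_s"],"pos",p.round(4),"zaxis",R[:,2].round(3),"yaw",a.round(2),"rz",-round(d,2),"j6",np.round(s["q"],1),"w",s["grip_width"])
    print(" shift cm now-axes",(R.T@(target-p)*100).round(2),"after turn",(R2.T@(target-p)*100).round(2))
E
python3 - <<'E'
from h import *
print(JO, world(.034,0,0))
todo(np.array([.502,.262,.2]),-22.6)
print(env.observe()["tool_rot"])
E
```

```text
[0.51731208 0.00763014 0.        ] [0.5136991  0.04143763 0.        ]
t 1.6 pos [ 0.2451 -0.4924  0.2313] zaxis [-0. -0. -1.] yaw -63.54 rz -40.94 j6 [-75.9  21.8  74.3  -0.   83.9 -12.3] w 0.08542692038683777
 shift cm now-axes [ 56.62 -56.09   3.13] after turn [79.52 -5.27  3.13]
[[ 8.95248290e-01  4.45567614e-01 -9.39548434e-07]
 [ 4.45567614e-01 -8.95248290e-01 -1.28978271e-05]
 [-6.58798317e-06  1.11281253e-05 -1.00000000e+00]]
```

Emit:
jog_arm(
  plan="0 0 -6.8 0 0 0 0; 0 0 -6.8 0 0 0 0; 0 0 -6.8 0 0 0 0; 0 0 -6.8 0 0 0 0; 0 0 -6.8 0 0 0 0; 0 0 -6.8 0 0 0 0; 0 0 0 3 -0.2 0.1 0; 0 0 0 3 -0.2 0.1 0; 0 0 0 3 -0.2 0.1 0; 0 0 0 3 -0.2 0.1 0",
  grip_force=30,
)

```text
time_s: 2.43
position: [0.2842, -0.3773, 0.2272]
tool_rot: [[0.387, 0.922, 0.0], [0.922, -0.387, 0.0], [0.0, 0.0, -1.0]]
ft_force: [0.5, 0.2, -0.1]
grip_width: 0.0852
gripper_force: 0.0
```

Emit:
jog_arm(
  plan="0 0 0 3.4 -0.2 0.1 0; 0 0 0 3.4 -0.2 0.1 0; 0 0 0 3.4 -0.2 0.1 0; 0 0 0 3.4 -0.2 0.1 0; 0 0 0 3.4 -0.2 0.1 0; 0 0 0 3.4 -0.2 0.1 0; 0 0 0 3.4 -0.2 0.1 0; 0 0 0 3.4 -0.2 0.1 0; 0 0 0 3.4 -0.2 0.1 0; 0 0 0 3.4 -0.2 0.1 0",
)

```text
time_s: 3.27
position: [0.3973, -0.0557, 0.2175]
tool_rot: [[0.387, 0.922, 0.001], [0.922, -0.387, -0.0], [-0.0, 0.001, -1.0]]
ft_force: [0.9, 0.2, 0.3]
grip_width: 0.0855
gripper_force: 0.0
```

Emit:
jog_arm(
  plan="0 0 0 3.4 -0.2 0.1 0; 0 0 0 3.4 -0.2 0.1 0; 0 0 0 3.4 -0.2 0.1 0; 0 0 0 3.4 -0.2 0.1 0; 0 0 0 3.4 -0.2 0.1 0; 0 0 0 3.4 -0.2 0.1 0; 0 0 0 3.4 -0.2 0.1 0; 0 0 0 3.4 -0.2 0.1 0; 0 0 0 1 -0.2 0.1 0; 0 0 0 0 0 0 0",
)

```text
time_s: 4.1
position: [0.4895, 0.2117, 0.2077]
tool_rot: [[0.384, 0.923, -0.001], [0.923, -0.384, 0.0], [-0.0, -0.001, -1.0]]
ft_force: [-0.1, -0.8, 0.3]
grip_width: 0.0854
gripper_force: 0.0
```

```bash
python3 - <<'E'
from h import *
im=grab("top"); save(im,"top1.png")
todo(np.array([.502,.262,.06]),-22.6)
E
```

```text
t 4.15 pos [0.4892 0.2102 0.2079] zaxis [-0.001 -0.    -1.   ] yaw -22.63 rz -0.03 j6 [10.5 21.1 79.4 -0.  79.5 33.1] w 0.0852973231962022
 shift cm now-axes [ 5.28 -0.81 14.79] after turn [ 5.28 -0.8  14.79]
```

Emit:
jog_arm(
  plan="0 0 0 2.65 -0.4 3 0; 0 0 0 2.65 -0.4 3 0; 0 0 0 0 0 3 0; 0 0 0 0 0 3 0; 0 0 0 0 0 2.8 0; 0 0 0 0 0 0 0",
)

```text
time_s: 4.65
position: [0.5, 0.2595, 0.056]
tool_rot: [[0.388, 0.922, -0.009], [0.922, -0.388, -0.003], [-0.006, -0.007, -1.0]]
ft_force: [-1.0, -0.6, -0.7]
grip_width: 0.0856
gripper_force: 0.0
```

```bash
python3 - <<'E'
from h import *
im=grab("top"); s=grab("side"); 
a=im["pixels"][150:270,120:280]; b=s["pixels"][200:380,150:390]
a=cv2.resize(a,(640,480),interpolation=cv2.INTER_CUBIC)[:, :400]; b=cv2.resize(b,(640,480),interpolation=cv2.INTER_CUBIC)[:,150:550]
cv2.imwrite("pics/c1.png",np.hstack([a,b])[:,:,::-1])
todo(np.array([.502,.262,.007]),-22.6)
E
```

```text
t 4.75 pos [0.5028 0.2606 0.0609] zaxis [-0.001 -0.    -1.   ] yaw -22.81 rz -0.21 j6 [15.4 33.5 85.3 -0.  61.2 38.2] w 0.08569133204966985
 shift cm now-axes [ 0.1  -0.12  5.39] after turn [ 0.1  -0.12  5.39]
```

View pics/c1.png

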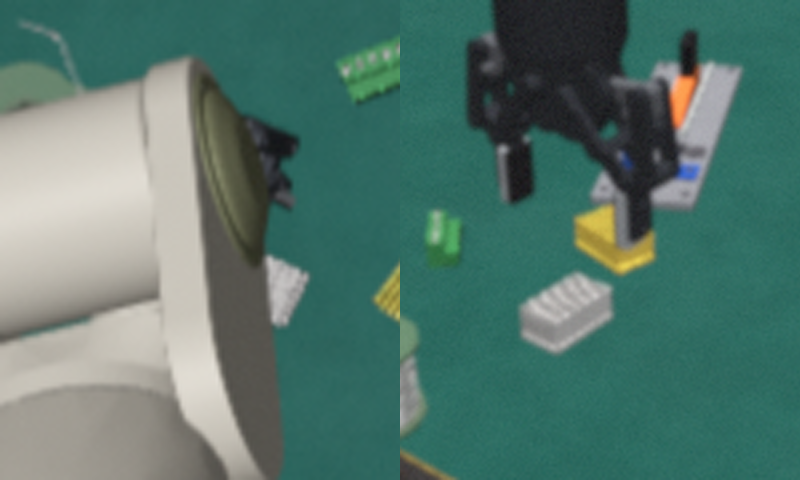

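```bash
python3 - <<'E'
from h import *
s=grab("side"); print(project(s,np.array([[.5028,.2606,.074],[.502,.262,.022],[.502,.262,.0]])).round(1))
m=(s["pixels"].astype(int)); R,G,B=m[...,0],m[...,1],m[...,2]
k=np.zeros((480,640),bool); k[295:340,245:295]=1; k&=(R>G-15)&(B>R-25)&(R>90)
P,uv=cloud(s,k); print(k.sum(),uv.min(0),uv.max(0))
q=P[P[:,2]>.015]; print(len(q),cv2.minAreaRect((q[:,:2]*1000).astype(np.float32)),np.percentile(q,[2,50,98],axis=0).round(4))
# model fit: silhouette IoU of box over x,y,yaw, side + initial top picture
t0=cv2.imread("pics/top0.png")[:,:,::-1].astype(int); tt=dict(grab("top")); R,G,B=t0[...,0],t0[...,1],t0[...,2]
kt=np.zeros((480,640),bool); kt[200:238,162:206]=1; kt&=(R>G-12)&(R>80)
from scipy.optimize import minimize
C=np.array([[a,b,c] for a in(-15,15) for b in(-25,25) for c in(0,22)])/1000
def sil(im,x):
    c,sn=np.cos(x[2]),np.sin(x[2]); P=C@np.array([[c,sn,0],[-sn,c,0],[0,0,1]])+[x[0],x[1],0]
    h=cv2.convexHull(project(im,P).astype(np.float32)); u=np.zeros((480,640),np.uint8); cv2.fillConvexPoly(u,np.round(h*16).astype(np.int32),1,shift=4); return u>0
def cost(x,ims):
    x=[x[0]/1000,x[1]/1000,x[2]/50]
    return sum(1-(sil(i,x)&k).sum()/(sil(i,x)|k).sum() for i,k in ims)
for nm,ims in(("side",[(s,k)]),("top",[(tt,kt)]),("both",[(s,k),(tt,kt)])):
    r=minimize(cost,[502,262,np.radians(-22.6)*50],args=(ims,),method="Nelder-Mead",options=dict(initial_simplex=[[502,262,-20],[508,262,-20],[502,268,-20],[502,262,-14]]))
    print(nm,r.x[:2].round(1),np.degrees(r.x[2]/50).round(1),round(r.fun,3))
E
```

```text
[[269.8 281.5]
 [271.5 310.1]
 [272.2 321.6]]
648 [252 303] [285 331]
387 ((506.4403381347656, 267.4642333984375), (50.68553924560547, 30.688064575195312), 66.878173828125) [[0.4858 0.2443 0.0155]
 [0.5055 0.2706 0.0205]
 [0.5257 0.2938 0.0229]]
side [506.4 264.1] -16.1 0.116
top [502.7 262.9] -23.5 0.165
both [504.6 265.2] -25.8 0.325
```

Emit:
jog_arm(
  plan="0 0 0 0.2 0 2 0; 0 0 0 0.15 0 1.5 0; 0 0 0 0 0 1 0; 0 0 0 0 0 0.9 0; 0 0 0 0 0 0 0; 0 0 0 0 0 0 0; 0 0 0 0 0 0 120; 0 0 0 0 0 0 120; 0 0 0 0 0 0 255; 0 0 0 0 0 0 255",
  grip_force=30,
)

```text
time_s: 5.68
position: [0.5041, 0.265, 0.0068]
tool_rot: [[0.387, 0.922, 0.001], [0.922, -0.387, 0.0], [0.0, 0.001, -1.0]]
ft_force: [0.3, -0.7, 0.3]
grip_width: 0.0386
gripper_force: 0.0
```

Emit:
jog_arm(
  plan="0 0 0 0 0 0 255; 0 0 0 0 0 0 255; 0 0 0 0 0 0 255; 0 0 0 0 0 0 255; 0 0 0 0 0 0 255; 0 0 0 0 0 0 255",
)

```text
time_s: 6.18
position: [0.5042, 0.265, 0.0068]
tool_rot: [[0.386, 0.922, 0.001], [0.922, -0.386, 0.0], [0.001, 0.001, -1.0]]
ft_force: [0.3, -1.1, 5.7]
grip_width: 0.029
gripper_force: 31.1
```

Emit:
jog_arm(
  plan="0 0 0 0 0 -1 255; 0 0 0 0 0 -2.5 255; 0 0 0 0 0 -3 255; 0 0 0 0 0 -3 255; 0 0 -5.8 0 0 0 255; 0 0 -5.8 0 0 0 255; 0 0 -5.8 0 0 0 255; 0 0 -5.8 0 0 0 255; 0 0 -5.8 0 0 0 255; 0 0 0 0 0 0 255",
)

```text
time_s: 7.02
position: [0.5036, 0.2649, 0.1015]
tool_rot: [[-0.113, 0.994, -0.001], [0.994, 0.113, -0.0], [-0.0, -0.001, -1.0]]
ft_force: [0.4, -0.1, -0.9]
grip_width: 0.0294
gripper_force: 30.4
```

```bash
python3 - <<'E'
from h import *
s=grab("side"); b=s["pixels"][200:380,150:390]; b=cv2.resize(b,(800,600),interpolation=cv2.INTER_CUBIC); cv2.imwrite("pics/c2.png",b[:,:,::-1])
todo(world(.032,0,.08),6.1); print(env.observe()["gripper_force"])
E
```

```text
t 7.0667 pos [0.5037 0.2649 0.1015] zaxis [-0.001 -0.    -1.   ] yaw 6.15 rz 0.05 j6 [15.8 30.8 82.4  0.  66.9  9.7] w 0.02897680938967801
 shift cm now-axes [-22.52  -1.4    2.15] after turn [-22.52  -1.38   2.15]
30.35361886024475
```

View pics/c2.png

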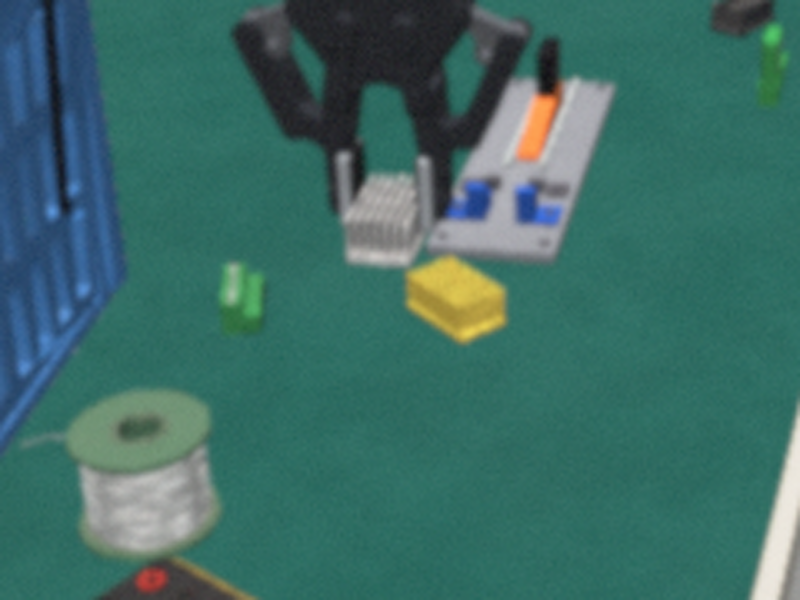

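```bash
python3 - <<'E'
from h import *
from scipy.optimize import minimize
s=grab("side"); st=env.observe(); p=np.array(st["position"])
s0=cv2.imread("pics/side0.png")[:,:,::-1]
def msk(px,b):
    R,G,B=[px[...,i].astype(int) for i in range(3)]; k=np.zeros((480,640),bool); k[b[2]:b[3],b[0]:b[1]]=1
    return k,R,G,B
def box(c,yaw,lo,hi):
    C=np.array([[a,b,z] for a in(lo[0],hi[0]) for b in(lo[1],hi[1]) for z in(lo[2],hi[2])])/1000
    cc,sn=np.cos(yaw),np.sin(yaw); return C@np.array([[cc,sn,0],[-sn,cc,0],[0,0,1]])+c
def sil(im,P):
    h=cv2.convexHull(project(im,P).astype(np.float32)); u=np.zeros((480,640),np.uint8); cv2.fillConvexPoly(u,np.round(h*16).astype(np.int32),1,shift=4); return u>0
def fit(im,k,mk,x0):
    f=lambda x:1-(sil(im,mk(x))&k).sum()/(sil(im,mk(x))|k).sum()
    x0=np.array(x0,float); r=minimize(f,x0,method="Nelder-Mead",options=dict(initial_simplex=[x0]+[x0+4*np.eye(len(x0))[i] for i in range(len(x0))])); return r.x.round(2),round(r.fun,3)
mkj=lambda x:box([x[0]/1000,x[1]/1000,0],np.radians(96.1+x[2]/2),(-160,-38,0),(100,38,8))
k,R,G,B=msk(s0,(275,340,215,280)); k&=(R>G-15); k=cv2.morphologyEx(k.astype(np.uint8),cv2.MORPH_CLOSE,np.ones((5,5)))>0
print("jig side",fit(s,k,mkj,[517,7.6,0]),k.sum())
t=grab("top"); t0=cv2.imread("pics/top0.png")[:,:,::-1]
k,R,G,B=msk(t0,(245,395,185,245)); k&=(R>G-15); k=cv2.morphologyEx(k.astype(np.uint8),cv2.MORPH_CLOSE,np.ones((5,5)))>0
print("jig top",fit(t,k,mkj,[517,7.6,0]))
k,R,G,B=msk(s["pixels"],(250,280,245,285)); k&=(R>G-12)&(R>110)
P,uv=cloud(s,k); print("held px",uv.min(0),uv.max(0), "cloud",np.percentile(P,[3,50,97],axis=0).round(4)); print(P[:,1].mean())
pr=project(s,box([p[0],p[1],p[2]-.007],np.radians(96.1-90),(-15,-25,0),(15,25,22))); print("pred",pr.min(0).round(1),pr.max(0).round(1),p.round(4))
E
```

```text
jig side (array([520.9 ,  11.67,  -1.22]), np.float64(0.203)) 1799
jig top (array([ 5.1675e+02,  7.3500e+00, -4.0000e-02]), np.float64(0.057))
held px [251 246] [279 284] cloud [[0.4828 0.1625 0.0187]
 [0.5029 0.2771 0.1126]
 [0.5338 0.2934 0.1371]]
0.26810442608734447
pred [252.9 251.1] [280.7 279.5] [0.5037 0.2649 0.1015]
```

Emit:
jog_arm(
  plan="0 0 0 -2.4 -0.15 0 255; 0 0 0 -2.4 -0.15 0 255; 0 0 0 -2.4 -0.15 0 255; 0 0 0 -2.4 -0.15 0 255; 0 0 0 -2.4 -0.15 0 255; 0 0 0 -2.4 -0.15 0 255; 0 0 0 -2.4 -0.15 0 255; 0 0 0 -2.4 -0.15 0 255; 0 0 0 -2.4 -0.15 0 255; 0 0 0 -0.6 0 0 255",
)

```text
time_s: 8.0
position: [0.5149, 0.0401, 0.1014]
tool_rot: [[-0.104, 0.995, 0.0], [0.995, 0.104, -0.001], [-0.001, 0.0, -1.0]]
ft_force: [0.6, 0.4, -0.5]
grip_width: 0.029
gripper_force: 30.3
```

Emit:
jog_arm(
  plan="0 3 0 0 0 1 255; 0 3 0 0 0 1 255; 0 0 0 0 0 1 255; 0 0 0 0 0 1 255; 0 0 0 0 0 1 255; 0 0 0 0 0 0 255; 0 0 0 0 0 0 255",
)

```text
time_s: 8.58
position: [0.5142, 0.0469, 0.0515]
tool_rot: [[-0.108, 0.994, -0.012], [0.989, 0.108, 0.104], [0.105, -0.001, -0.994]]
ft_force: [0.2, 0.2, -1.3]
grip_width: 0.0294
gripper_force: 30.3
```

```bash
sed -i 's/^A=np.radians.*$/A=np.radians(96.1); EX=np.array([np.cos(A),np.sin(A),0]); EY=np.array([-EX[1],EX[0],0]); JO=np.array([.5188,.0095,0])/' h.py; python3 - <<'E'
from h import *
todo(world(.033,0,.03),6.1); print(jig(np.array(env.observe()["position"])),env.observe()["ft_force"])
s=grab("side"); b=s["pixels"][190:310,220:380]; b=cv2.resize(b,(800,600),interpolation=cv2.INTER_CUBIC); cv2.imwrite("pics/c3.png",b[:,:,::-1])
E
```

```text
t 8.5833 pos [0.5142 0.0469 0.0515] zaxis [-0.012  0.104 -0.994] yaw 6.22 rz 0.12 j6 [-10.9  30.7  94.    6.8  57.3 -20.9] w 0.029353351150427552
 shift cm now-axes [-0.69  0.07  2.09] after turn [-0.69  0.07  2.09]
[0.03763513 0.00065413 0.05145708] [ 0.23719541  0.24596254 -1.30821328]
```

View pics/c3.png

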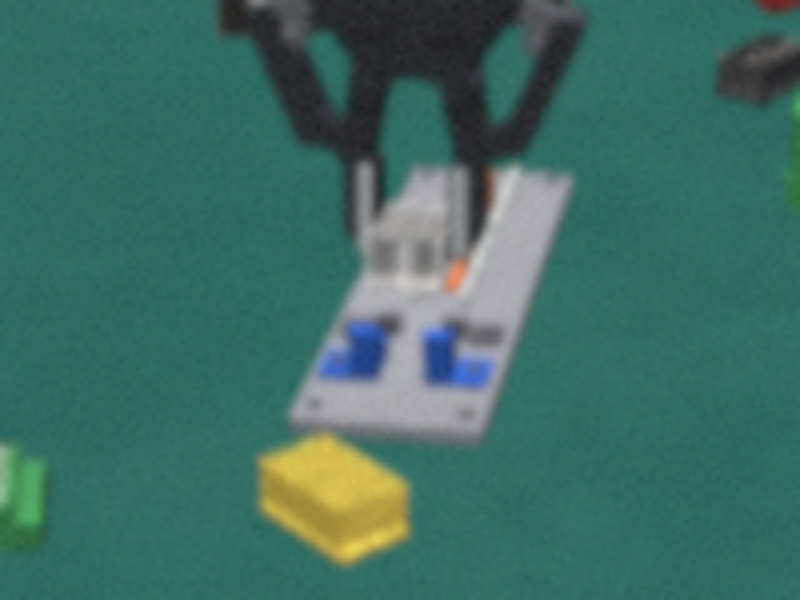

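Emit:
jog_arm(
  plan="0 0 0 -0.4 0 0.5 255; 0 0 0 -0.35 0.06 0.5 255; 0 0 0 0 0 0.5 255; 0 0 0 0 0 0.5 255; 0 0 0 0 0 0 255; 0 0 0 -0.01 0 0.1 255; 0 0 0 -0.01 0 0.1 255; 0 0 0 0 0 0 255; 0 0 0 0 0 0 255",
)

```text
time_s: 9.38
position: [0.5157, 0.0409, 0.029]
tool_rot: [[-0.108, 0.994, -0.011], [0.989, 0.109, 0.103], [0.104, 0.0, -0.995]]
ft_force: [0.1, -4.6, -0.7]
grip_width: 0.0294
gripper_force: 30.5
```

```bash
python3 - <<'E'
from h import *
s=env.observe();print(jig(np.array(s["position"])),s["ft_force"],s["wrist_torque"])
E
```

```text
[ 0.03159341 -0.00022033  0.02895001] [ 0.11267306 -4.60548483 -0.72678404] [-0.80817434 -0.07207551  0.02017364]
```

Emit:
jog_arm(
  plan="0 0 0 -0.15 0 0 255; 0 0 0 -0.15 0 0 255; 0 0 0 0 0 0 255; 0 0 0 -0.01 0 0.1 255; 0 0 0 -0.01 0 0.1 255; 0 0 0 0 0 0 255; 0 0 0 0 0 0 255",
)

```text
time_s: 9.97
position: [0.5157, 0.0383, 0.0264]
tool_rot: [[-0.108, 0.994, -0.012], [0.989, 0.109, 0.104], [0.105, -0.0, -0.995]]
ft_force: [-0.4, 0.4, -2.0]
grip_width: 0.0291
gripper_force: 30.3
```

Emit:
jog_arm(
  plan="0 0 0 -0.01 0 0.1 255; 0 0 0 0 0 0 255; 0 0 0 0 0 0 255",
)

```text
time_s: 10.22
position: [0.5158, 0.0382, 0.0254]
tool_rot: [[-0.108, 0.994, -0.012], [0.989, 0.109, 0.104], [0.105, -0.0, -0.995]]
ft_force: [-0.4, -0.7, -0.8]
grip_width: 0.0293
gripper_force: 30.3
```

Emit:
jog_arm(
  plan="0 0 0 -0.005 0 0.05 255; 0 0 0 0 0 0 255; 0 0 0 0 0 0 255",
)

```text
time_s: 10.47
position: [0.5158, 0.0382, 0.025]
tool_rot: [[-0.108, 0.994, -0.011], [0.989, 0.109, 0.104], [0.105, -0.0, -0.995]]
ft_force: [0.2, -0.7, -1.5]
grip_width: 0.0291
gripper_force: 30.3
```

Emit:
jog_arm(
  plan="0 0 0 -0.005 0 0.05 255; 0 0 0 0 0 0 255; 0 0 0 0 0 0 255",
)

```text
time_s: 10.72
position: [0.5158, 0.0382, 0.0245]
tool_rot: [[-0.108, 0.994, -0.011], [0.989, 0.109, 0.104], [0.105, -0.0, -0.995]]
ft_force: [-0.1, 0.0, -0.4]
grip_width: 0.0294
gripper_force: 30.3
```

Emit:
jog_arm(
  plan="0 0 0 -0.005 0 0.05 255; 0 0 0 0 0 0 255; 0 0 0 0 0 0 255",
)

```text
time_s: 10.97
position: [0.5158, 0.0382, 0.024]
tool_rot: [[-0.108, 0.994, -0.011], [0.989, 0.109, 0.104], [0.104, 0.0, -0.995]]
ft_force: [-0.7, 0.4, -1.7]
grip_width: 0.0293
gripper_force: 30.4
```

Emit:
jog_arm(
  plan="0 0 0 -0.005 0 0.05 255; 0 0 0 0 0 0 255; 0 0 0 0 0 0 255",
)

```text
time_s: 11.22
position: [0.5159, 0.0382, 0.0238]
tool_rot: [[-0.109, 0.994, -0.011], [0.989, 0.109, 0.104], [0.104, 0.0, -0.995]]
ft_force: [-0.4, -1.4, 3.9]
grip_width: 0.0293
gripper_force: 31.0
```

Emit:
jog_arm(
  plan="0 0 0 -0.005 0 0.05 255; 0 0 0 0 0 0 255; 0 0 0 0 0 0 255",
)

```text
time_s: 11.47
position: [0.5159, 0.0382, 0.0237]
tool_rot: [[-0.109, 0.994, -0.011], [0.989, 0.109, 0.104], [0.104, 0.001, -0.995]]
ft_force: [-2.9, -0.5, 9.8]
grip_width: 0.0293
gripper_force: 31.8
```

```bash
python3 - <<'E'
from h import *
s=grab("side"); b=s["pixels"][210:290,260:360]; b=cv2.resize(b,(750,600),interpolation=cv2.INTER_CUBIC); cv2.imwrite("pics/c4.png",b[:,:,::-1])
E
```

```text
(no output)
```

View pics/c4.png

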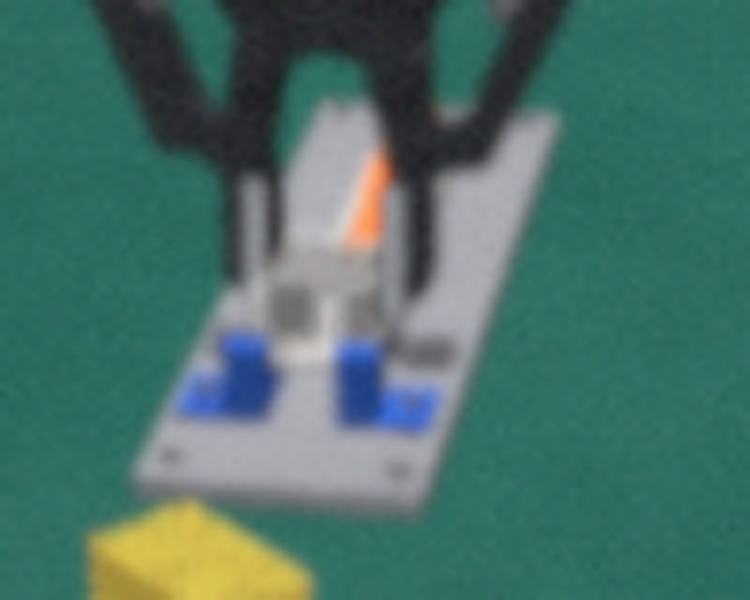

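Emit:
jog_arm(
  plan="0 0 0 0.005 0 -0.05 255; 0 0 0 0 0 0 255; 0 0 0 0 0 0 150; 0 0 0 0 0 0 140; 0 0 0 0 0 0 130; 0 0 0 0 0 0 110; 0 0 0 0 0 0 90; 0 0 0 0 0 0 70; 0 0 0 0 0 0 70; 0 0 0 0 0 0 70",
)

```text
time_s: 12.35
position: [0.5158, 0.0382, 0.0235]
tool_rot: [[-0.108, 0.994, -0.011], [0.989, 0.109, 0.104], [0.105, 0.0, -0.995]]
ft_force: [-0.9, 1.0, -0.3]
grip_width: 0.0618
gripper_force: 0.0
```

Emit:
jog_arm(
  plan="0 0 0 0 0 -0.5 70; 0 0 0 0 0 -1 70; 0 0 0 0 0 -2 70; 0 -3 0 0 0 -3 70; 0 -3.05 0 0 0 -3 70; 0 0 0 -2 0 -2 70; 0 0 0 -3 0 0 70; 0 0 0 -3 0 0 70; 0 0 0 -3 0 0 70; 0 0 0 -2 0 0 70",
)

```text
time_s: 13.18
position: [0.5311, -0.1018, 0.1394]
tool_rot: [[-0.108, 0.994, 0.002], [0.994, 0.108, -0.002], [-0.002, 0.001, -1.0]]
ft_force: [-0.2, 0.2, -0.2]
grip_width: 0.0621
gripper_force: 0.0
```

```bash
python3 - <<'E'
from h import *
t=grab("top");s=grab("side"); a=s["pixels"][220:290,270:350]; b=t["pixels"][190:240,250:400]
a=cv2.resize(a,(457,400),interpolation=cv2.INTER_CUBIC); b=cv2.resize(b,(457,152),interpolation=cv2.INTER_CUBIC); cv2.imwrite("pics/c5.png",np.vstack([a,b])[:,:,::-1])
todo(world(-.107,0,.1),6.1)
E
```

```text
t 13.2833 pos [ 0.5312 -0.1021  0.1391] zaxis [ 0.001 -0.002 -1.   ] yaw 6.06 rz -0.04 j6 [-23.4  25.8  84.3  -0.1  69.8 -29.4] w 0.06201090875950938
 shift cm now-axes [ 0.54 -0.05  3.91] after turn [ 0.54 -0.05  3.91]
```

View pics/c5.png

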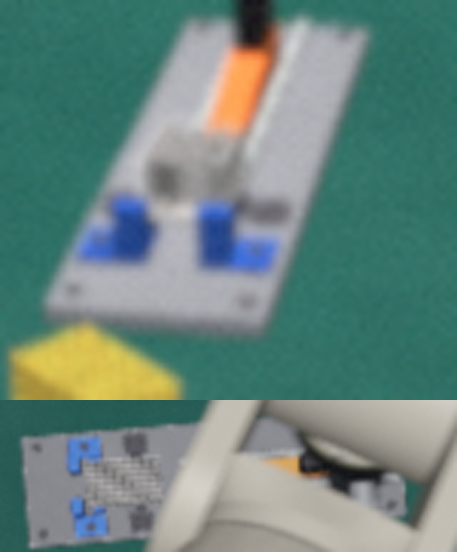

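```bash
python3 - <<'E'
from h import *
from scipy.optimize import minimize
t=grab("top"); R,G,B=[t["pixels"][...,i].astype(int) for i in range(3)]
J0=np.array([.51675,.00735,0])
C=np.array([[a,b,z] for a in(-25,25) for b in(-15,15) for z in(0,22)])/1000
th=np.radians(-6.1)
def P(x):
    c,s=np.cos(th),np.sin(th); Q=C@np.array([[c,0,s],[0,1,0],[-s,0,c]]).T
    w=np.radians(x[2]*2); Q=Q@np.array([[np.cos(w),-np.sin(w),0],[np.sin(w),np.cos(w),0],[0,0,1]]).T+[x[0]/1e3,x[1]/1e3,.0177]
    return J0+Q[:,:1]*EX+Q[:,1:2]*EY+np.c_[np.zeros((8,2)),Q[:,2]]
tpl=lambda x:(lambda u:(cv2.fillConvexPoly(u,np.round(cv2.convexHull(project(t,P(x)).astype(np.float32))*16).astype(np.int32),255,shift=4),cv2.GaussianBlur(u,(3,3),0)/255.)[1])(np.zeros((480,640),np.uint8))
k=np.zeros((480,640),bool); k[205:228,272:306]=1; L=t["pixels"].mean(2); 
m=k&(R>135)&(abs(R-B)<25); P_=np.argwhere(m); print(m.sum(),P_.min(0),P_.max(0))
m=cv2.morphologyEx(m.astype(np.uint8),cv2.MORPH_CLOSE,np.ones((3,3)))>0
f=lambda x:1-np.minimum(tpl(x),m).sum()/np.maximum(tpl(x),m).sum()
r=minimize(f,[32,0,0],method="Nelder-Mead",options=dict(initial_simplex=[[32,0,0],[36,0,0],[32,3,0],[32,0,3]])); print("sink jig x,y,yaw",r.x.round(2),round(r.fun,3))
s=env.observe(); print(s["position"])
# grip position in both cams
S=grab("side")
for n,im in(("top",t),("side",S)):
    for d in models.tip_of(n,"wedge")[:2]: print(n,d["confidence"],np.round(d["at"],1),jig(onplane(im,[d["at"]],.008)[0]))
m=np.zeros((480,640),bool); p=S["pixels"].astype(int).max(2); m[200:232,300:325]=1; m&=p<70
v,u=np.nonzero(m); print("grip side px",m.sum(),u.min(),u.max(),v.min(),v.max()); c,_=cloud(S,m); c=c[(c[:,2]>.02)&(c[:,2]<.062)]; print(len(c),np.percentile(c,[5,50,95],axis=0).round(3), project(S,world(-.105,0,.057)),project(S,world(-.088,0,.04)))
E
```

```text
448 [205 272] [227 305]
sink jig x,y,yaw [29.73  0.25  3.02] 0.331
[ 0.5308501  -0.10041417  0.13889263]
top 0.87 [393.7 280.1] [-0.17327154  0.15110415  0.008     ]
top 0.45 [354.3 210.5] [-0.10444026 -0.00094774  0.008     ]
side 0.8 [316.5 234. ] [-0.09997572  0.00467828  0.008     ]
side 0.67 [382.6 227.4] [-0.16120336  0.15225236  0.008     ]
grip side px 91 311 317 212 227
91 [[ 0.525 -0.103  0.033]
 [ 0.527 -0.08   0.047]
 [ 0.534 -0.076  0.057]] [[314.61086202 213.05159986]] [[313.4140355  222.82856902]]
```

Emit:
jog_arm(
  plan="0 0 0 0.35 -0.1 2.5 70; 0 0 0 0.3 -0.1 2.5 70; 0 0 0 0 0 2.5 70; 0 0 0 0 0 2 70; 0 0 0 0 0 1 70; 0 0 0 0 0 0.6 70; 0 0 0 0 0 0 70; 0 0 0 0 0 0 70",
)

```text
time_s: 14.15
position: [0.5287, -0.093, 0.028]
tool_rot: [[-0.109, 0.994, 0.001], [0.994, 0.109, -0.001], [-0.001, 0.001, -1.0]]
ft_force: [0.6, -0.7, 0.3]
grip_width: 0.0615
gripper_force: 0.0
```

Emit:
jog_arm(
  plan="0 0 0 0 0 0 180; 0 0 0 0 0 0 200; 0 0 0 0 0 0 255; 0 0 0 0 0 0 255; 0 0 0 0 0 0 255; 0 0 0 0 0 0 255; 0 0 0 0 0 0 255; 0 0 0 0 0 0 255",
  grip_force=30,
)

```text
time_s: 14.82
position: [0.5285, -0.0932, 0.0277]
tool_rot: [[-0.109, 0.994, 0.001], [0.994, 0.109, -0.001], [-0.001, 0.001, -1.0]]
ft_force: [-1.0, 0.8, 5.8]
grip_width: 0.0115
gripper_force: 32.5
```

```bash
python3 - <<'E'
from h import *
s=grab("side"); a=s["pixels"][200:290,260:360]
cv2.imwrite("pics/c6.png",cv2.resize(a,(666,600),interpolation=cv2.INTER_CUBIC)[:,:,::-1])
o=env.observe(); print(jig(np.array(o["position"])).round(4),o["ft_force"],o["grip_width"]); todo(world(-.04,0,.028),6.1)
E
```

```text
[-0.1032  0.0013  0.0277] [0.08967726 0.71900923 5.94071388] 0.011778283626837624
t 14.8667 pos [ 0.5285 -0.0932  0.0277] zaxis [ 0.001 -0.001 -1.   ] yaw 6.26 rz 0.16 j6 [-22.6  34.   92.1  -0.1  53.8 -28.9] w 0.011778283626837624
 shift cm now-axes [ 6.32  0.15 -0.04] after turn [ 6.32  0.13 -0.04]
```

View pics/c6.png

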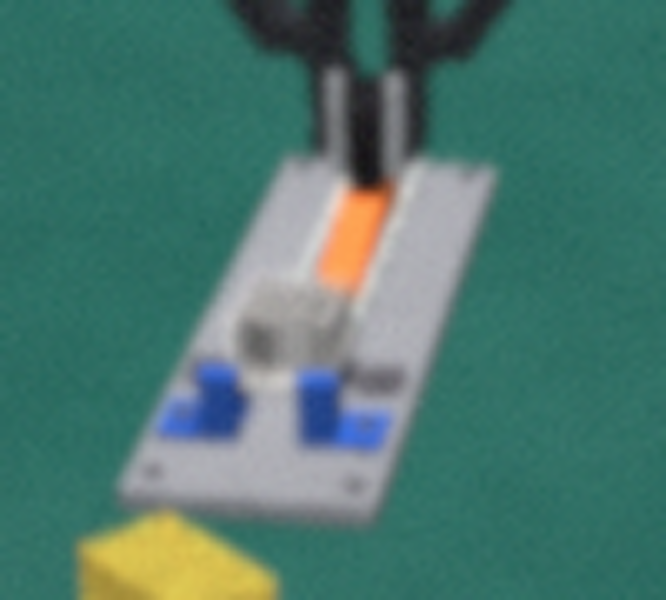

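Emit:
jog_arm(
  plan="0 0 0 0.2 0.01 -0.02 255; 0 0 0 0.4 0.01 0 255; 0 0 0 0.5 0.01 0 255; 0 0 0 0.5 0.01 0 255; 0 0 0 0.5 0.01 0 255; 0 0 0 0.5 0.01 0 255; 0 0 0 0.5 0 0 255; 0 0 0 0.5 0 0 255; 0 0 0 0.4 0 0 255; 0 0 0 0 0 0 255",
)

```text
time_s: 15.7
position: [0.5246, -0.0524, 0.0277]
tool_rot: [[-0.11, 0.994, 0.001], [0.994, 0.11, -0.001], [-0.001, 0.001, -1.0]]
ft_force: [0.7, 1.6, 7.2]
grip_width: 0.0116
gripper_force: 32.7
```

```bash
python3 - <<'E'
from h import *
o=env.observe(); print(jig(np.array(o["position"])).round(4),o["ft_force"],o["gripper_force"]); todo(world(-.034,0,.028),6.1)
E
```

```text
[-0.0622  0.0008  0.0277] [0.66386997 1.5991198  7.15601053] 32.73976922035217
t 15.7 pos [ 0.5246 -0.0524  0.0277] zaxis [ 0.001 -0.001 -1.   ] yaw 6.3 rz 0.2 j6 [-18.6  33.4  93.6  -0.   52.9 -24.8] w 0.011557100357716605
 shift cm now-axes [ 2.82  0.09 -0.03] after turn [ 2.82  0.08 -0.03]
```

Emit:
jog_arm(
  plan="0 0 0 0.15 0 0 255; 0 0 0 0.15 0 0 255; 0 0 0 0.15 0 0 255; 0 0 0 0.15 0 0 255; 0 0 0 0.15 0 0 255; 0 0 0 0.15 0 0 255; 0 0 0 0.15 0 0 255; 0 0 0 0.15 0 0 255; 0 0 0 0.15 0 0 255; 0 0 0 0 0 0 255",
)

```text
time_s: 16.53
position: [0.5233, -0.0397, 0.0277]
tool_rot: [[-0.109, 0.994, 0.001], [0.994, 0.109, -0.002], [-0.002, 0.001, -1.0]]
ft_force: [1.8, -4.3, 5.4]
grip_width: 0.0119
gripper_force: 32.6
```

Emit:
jog_arm(
  plan="0 0 0 0.15 0 0 255; 0 0 0 0.15 0 0 255; 0 0 0 0.15 0 0 255; 0 0 0 0.15 0 0 255; 0 0 0 0.15 0 0 255; 0 0 0 0.15 0 0 255; 0 0 0 0.15 0 0 255; 0 0 0 0.15 0 0 255; 0 0 0 0.15 0 0 255; 0 0 0 0 0 0 255",
)

```text
time_s: 17.37
position: [0.5218, -0.0263, 0.0277]
tool_rot: [[-0.109, 0.994, 0.001], [0.994, 0.109, -0.002], [-0.002, 0.001, -1.0]]
ft_force: [1.4, -3.9, 5.6]
grip_width: 0.0113
gripper_force: 32.6
```

```bash
python3 - <<'E'
from h import *
s=grab("side"); a=s["pixels"][215:275,270:350]
cv2.imwrite("pics/c7.png",cv2.resize(a,(800,600),interpolation=cv2.INTER_CUBIC)[:,:,::-1])
o=env.observe(); print(jig(np.array(o["position"])).round(4),o["ft_force"],o["grip_width"])
E
```

```text
[-0.0359  0.0008  0.0277] [ 0.63977084 -3.76547003  5.96051929] 0.01154735941243643
```

View pics/c7.png

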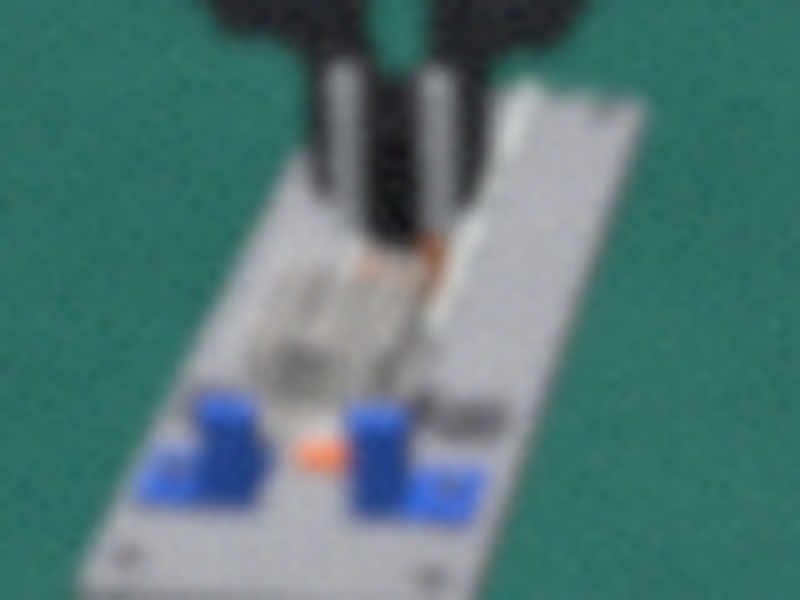

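```bash
python3 - <<'E'
from h import *
J=np.array([.5209,.01167,0])
ims=[grab("side") for _ in range(5)]; im=dict(ims[0]); im["depth"]=np.median([i["depth"] for i in ims],0); px=np.mean([i["pixels"] for i in ims],0)
R,G,B=px[...,0],px[...,1],px[...,2]
m=np.zeros((480,640),bool); m[250:268,295:310]=1; m&=(R>G+35)&(R>B+50); v,u=np.nonzero(m); print("nose px",len(u),u.mean(),v.mean(),v.min(),v.max())
c=np.array([[u.mean(),v.max()+.5]]); q=onplane(im,c,.008)[0]-J; print("nose front bottom jig x",q@EX)
for x in(.043,.047,.051): print(x,project(im,J+x*EX+[0,0,.008]).round(1),project(im,J+x*EX+[0,0,.011]).round(1))
m=np.zeros((480,640),bool); m[236:256,293:313]=1
P,uv=cloud(im,m); d=P-J; x=d@EX; y=d@EY; z=P[:,2]
k=(z>.028)&(z<.06)&(x>.0)&(x<.066)&(abs(y)<.018); x,y,z=x[k],y[k],z[k]; print(len(x),np.percentile(x,[2,50,98]),np.percentile(y,[2,98]),np.percentile(z,[2,98]))
for lo in range(0,70,8):
    s=(x*1e3>=lo)&(x*1e3<lo+8); 
    if s.sum()>4: print(lo,s.sum(),np.percentile(z[s],[50,90,100]).round(4))
E
```

```text
nose px 12 301.5 260.0 259 261
nose front bottom jig x 0.041768980456679046
0.043 [[301.2 261.8]] [[301.2 260.4]]
0.047 [[300.8 262.6]] [[300.8 261.3]]
0.051 [[300.4 263.5]] [[300.4 262.2]]
223 [0.00687527 0.0392345  0.05573806] [-0.01170713  0.0161387 ] [0.02854454 0.04098652]
0 12 [0.0362 0.0403 0.0404]
8 20 [0.0394 0.0405 0.041 ]
16 27 [0.0375 0.0406 0.0409]
24 27 [0.0381 0.0404 0.0411]
32 27 [0.0382 0.0407 0.0414]
40 36 [0.0365 0.0406 0.041 ]
48 72 [0.0347 0.0401 0.0412]
```

Emit:
jog_arm(
  plan="0 0 0 0.1 0 0 255; 0 0 0 0.05 0 0 255; 0 0 0 0 0 0 255; 0 0 0 0 0 0 255; 0 0 0 0 0 0 255; 0 0 0 0 0 0 255; 0 0 0 0 0 0 255; 0 0 0 0 0 0 255",
)

```text
time_s: 18.33
position: [0.5217, -0.0249, 0.0277]
tool_rot: [[-0.109, 0.994, 0.001], [0.994, 0.109, -0.002], [-0.002, 0.001, -1.0]]
ft_force: [0.4, -4.7, 5.5]
grip_width: 0.0115
gripper_force: 32.6
```

```bash
python3 - <<'E'
from h import *
J=np.array([.5209,.01167,0])
ims=[grab("side") for _ in range(8)]; im=dict(ims[0]); im["depth"]=np.median([i["depth"] for i in ims],0)
m=np.zeros((480,640),bool); m[236:256,293:313]=1
P,uv=cloud(im,m); d=P-J; x=d@EX; y=d@EY; z=P[:,2]
k=(z>.038)&(z<.06)&(x>.0)&(x<.066)&(abs(y)<.018); x,y,z=x[k],y[k],z[k]; print(len(x),np.percentile(x,[0,100]),np.degrees(np.polyfit(x,z,1)[0]))
for lo in range(0,70,8):
    s=(x*1e3>=lo)&(x*1e3<lo+8)
    if s.sum()>2: print(lo,s.sum(),np.percentile(z[s],[50,90,100]).round(4))
o=env.observe(); print(jig(np.array(o["position"])),o["ft_force"],o["gripper_force"],o["time_s"])
E
```

```text
97 [0.00572751 0.05542445] -0.05907418778285109
0 5 [0.0402 0.0405 0.0406]
8 13 [0.0397 0.0409 0.0411]
16 13 [0.0402 0.0409 0.041 ]
24 16 [0.0402 0.0407 0.0412]
32 15 [0.0404 0.0408 0.0411]
40 14 [0.0404 0.0407 0.0408]
48 21 [0.0396 0.0408 0.0409]
[-0.03456024  0.00079855  0.02767743] [-0.10069693 -3.52541535  5.17901537] 32.60581076145172 18.7333
```

The sink is level, with its top at about 41 mm along the whole length. The wedge is still gripped and the fingers are clear of the sink, so I'm handing in.

```bash
python3 -c "
from h import *
print(job.close_job())"
```

```text
the job is handed in; nothing more can be done
None
```

I handed the job in at 18.7 s, verdict not shown: the silver heat sink measures level on wedge and rear rest, the wedge is still gripped and flat on the lane, the fingers are clear of the heat sink, and the black heat sink was not touched.

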